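# Set the round-bottom flasks on their cork rings

## Task

Round-bottom flasks cannot stand by themselves: take the three of them out of the foam-lined tray and set each upright on the cork ring of its own size, the small one on the small ring, the medium one on the medium ring and the large one on the large ring, sitting centred in the hole. Do not drop them, leave the two flat-bottomed conical flasks standing in the tray and keep the rings flat on the bench.

Things in the scene. Friction and masses are not known exactly. Their poses are not given: they have to be found in the camera images.
- round_large_center (a point): the large round-bottom flask, clear glass, 137 mm tall, 130 g: round bulb 86 mm wide, one open neck 33 mm wide, straight for the top 45 mm (grip it there, firmly: held loosely it swings). Point on its axis half-way up: 68.5 mm from the bottom and from the mouth; z up the neck. Starts upright in a well of the tray. Seated on its ring, this point is 83 mm above the bench.
- round_medium_center (a point): the medium round-bottom flask, clear glass, 120 mm tall, 80 g: round bulb 68 mm wide, one open neck 28 mm wide, straight for the top 45 mm (grip it there, firmly: held loosely it swings). Point on its axis half-way up: 60.0 mm from the bottom and from the mouth; z up the neck. Starts upright in a well of the tray. Seated on its ring, this point is 79 mm above the bench.
- round_small_center (a point): the small round-bottom flask, clear glass, 108 mm tall, 50 g: round bulb 54 mm wide, one open neck 24 mm wide, straight for the top 45 mm (grip it there, firmly: held loosely it swings). Point on its axis half-way up: 54.0 mm from the bottom and from the mouth; z up the neck. Starts upright in a well of the tray. Seated on its ring, this point is 76 mm above the bench.
- ring_large: the large cork ring, the stand of the large round-bottom flask: 110 mm outside, hole 66 mm, 30 mm high, about 90 g, lying loose and flat on the bench. Origin at the centre of its underside, z up. Behind the three rings stand a 0.7 m tall pipette stand (centre x 0.67, y -0.28 m, radius 0.14 m; keep clear) and a thin roll of tape, which is no ring.
- ring_medium: the medium cork ring, the stand of the medium round-bottom flask: 92 mm outside, hole 50 mm, 30 mm high, about 90 g, lying loose and flat on the bench. Origin at the centre of its underside, z up. Behind the three rings stand a 0.7 m tall pipette stand (centre x 0.67, y -0.28 m, radius 0.14 m; keep clear) and a thin roll of tape, which is no ring.
- ring_small: the small cork ring, the stand of the small round-bottom flask: 74 mm outside, hole 38 mm, 30 mm high, about 90 g, lying loose and flat on the bench. Origin at the centre of its underside, z up. Behind the three rings stand a 0.7 m tall pipette stand (centre x 0.67, y -0.28 m, radius 0.14 m; keep clear) and a thin roll of tape, which is no ring.
- conical_a_center (a point): a small clear-glass conical flask: flat base 40 mm wide, narrowing to a 21 mm neck with a flared lip, 82 mm tall; stands flat in a well of the tray and stays there. One of two alike. Point on its axis half-way up.
- conical_b_center (a point): a small clear-glass conical flask: flat base 40 mm wide, narrowing to a 21 mm neck with a flared lip, 82 mm tall; stands flat in a well of the tray and stays there. One of two alike. Point on its axis half-way up.
- tray: white plastic tray with dark grey foam, 222 x 332 mm, fixed; foam top 45 mm above the bench. Six equal wells, 45 mm wide, 16 mm deep: rows at x = -52.5 and +52.5 mm, columns at y = -105, 0, +105 mm. Five hold a flask each (any in any); the one at x -52.5, y +105 is empty. Origin at the centre of its underside, z up, y along its long side.
Things that resemble listed ones, but are neither listed nor needed, are in the scene too. Leave any yellow look-alike of the ring_large alone.

How it is judged:
At the end, for the whole second after the job is handed in: Each round flask released and still on its own ring: centre within 12 mm of the ring's axis, at seated height (-8/+6 mm), tilt under 0.35 rad, ring flat (0.1 rad, 5 mm); conical flasks within 15 mm of their start and upright (0.25 rad) (horizontal distance between round_large_center and ring_large below 0.012 m and z of round_large_center in the frame of ring_large between 0.0750681 and 0.0890681 m and angle between each of round_large_center, round_medium_center, round_small_center's own z axis and vertical below 0.35 rad and angle between each of ring_large, ring_medium, ring_small's own z axis and vertical below 0.1 rad and height (world z) of each of ring_large, ring_medium, ring_small below 0.005 m and linear speed of each of round_large, round_medium, round_small below 0.02 m/s and angular speed of each of round_large, round_medium, round_small below 0.2 rad/s and contact force between each of round_large, round_medium, round_small and the fingers below 0.05 N and horizontal distance between round_medium_center and ring_medium below 0.012 m and z of round_medium_center in the frame of ring_medium between 0.0710434 and 0.0850434 m and horizontal distance between round_small_center and ring_small below 0.012 m and z of round_small_center in the frame of ring_small between 0.0681833 and 0.0821833 m and distance of each of conical_a_center, conical_b_center from where it was at the start of the episode below 0.015 m and angle between each of conical_a_center, conical_b_center's own z axis and vertical below 0.25 rad); the robot touches nothing.
It fails at once if a conical flask is taken or knocked from its place in the tray (distance of conical_a_center from where it was at the start of the episode above 0.04 m).
It fails at once if a conical flask is taken or knocked from its place in the tray (distance of conical_b_center from where it was at the start of the episode above 0.04 m).
It fails at once if a round-bottom flask is dropped (it falls free of the fingers at more than 0.6 m/s, a drop of about 2 cm) ((linear speed of round_large above 0.6 m/s and contact force between round_large and the fingers below 0.02 N) or (linear speed of round_medium above 0.6 m/s and contact force between round_medium and the fingers below 0.02 N) or (linear speed of round_small above 0.6 m/s and contact force between round_small and the fingers below 0.02 N)).
It also fails if it takes over 102 s, if anything falls off the work surface, if the arm or the gripper's body presses on something with over 40 N, if the wrist force passes 120 N, or if a joint passes its speed limit or range.

## Robot

A 6-joint arm with a two-finger parallel gripper is mounted at the origin on a cart in front of the work surface, level with it; the furniture and walls round the work are solid. World frame = base frame: x ahead of the robot, y to its left, z up, the work surface at z = 0. Lengths are in m, angles in rad, forces in N, time in s.
With the tool pointing down it reaches from about 0.3 to 0.875 m from the base axis. Payload 6.4 kg.
Tool frame: the origin (TCP) lies at the very end of the fingers, on their centre line; the grasp point (between the pads) lies 19 mm behind it; z points along the fingers, y is the direction in which the jaws open and shut (so a half turn about z gives the same grasp; the last joint's range is limited). The gripper opens to 85 mm and grips with 20 to 120 N. Pads are 22 mm wide; open, the fingers measure 114 mm over their backs; the gripper's body (76 mm by 85 mm) begins 54 mm behind the grasp point. The pads swing forward as they close: fully open they stand 13 mm farther back than shut.
Start: joints at [1.114, 0.181, 1.607, -0, 1.354, -0.206], TCP at [0.143, 0.557, 0.231] pointing down, gripper open.
Joint ranges: [-2.99, 2.99], [-0.89, 2.07], [0.3, 2.58], [-1.14, 4.28], [0, 2.63], [-3.12, 3.12]. Speed limits (rad/s): [2.57, 2.57, 3.01, 3.14, 3.14, 3.14].

## Interface

Orientations are given as a unit quaternion [w, x, y, z].
In Python, from bench import telemetry, imaging, ctrl gives the robot as it stands.
- The arm moves only by the shell command python3 -m pendant 'ROWS' [OPENING]. ROWS is JSON, a list that holds one entry, the list of rows, each a list of 6 numbers: the shift along the tool's x, y, z in units of 200 mm (1.0 is 200 mm), then the turn, a rotation vector about the tool's x, y, z in units of pi rad (1.0 is pi rad). In form: [[[tx, ty, tz, rx, ry, rz], ...]]. A call has 1 to 12 rows; each row shifts and turns the pose as measured when the row begins, along the tool's axes as they then stand; what a row does not reach is not made up. A row lasts 1/8 s, in which the tool goes at most 62.5 mm and 10.7 degrees, less where a joint would pass 70% of its speed; a pose out of reach is approached as far as the arm can. A call with a number of a shift or a turn outside -1 to 1 is refused whole. A call with a gripper value outside its range is refused whole. OPENING is the closure, from 0 (fully open) to 1 (shut), set as the call begins (- or left out, the last holds). The fingers move at their own pace and stop on an object; the grip force is fixed at half the most. Time passes only in rows, so rows that do not move let the fingers close. It gives the time, the measured TCP pose, the force and the opening at its end, in the units of the state.
- telemetry.get_obs(): the state, without advancing time (a new reading comes with each control period).
- imaging.camera(name): name is "scene" or "top" or "wrist"; returns a dict with "pixels" (400x640x3 uint8, blue, green, red), "vfov" (degrees; the focal length in pixels is half the picture's height over the tangent of half this angle, whatever the lens; pixels are square), "cx", "cy" (the principal point, pixels), "distortion" ([k1, k2, p1, p2, k3] as OpenCV has them; the pictures are not rectified), "R" (3x3) and "t" (3): a world point X has camera coordinates R X + t. Camera axes: x right, y down, z forward; pixel columns grow to the right and rows downward; lengths in m; the calibration is good to about 2 mm. A picture is of the moment at which its call begins. There is no depth.
- ctrl.hand_in(): hands the job in, once; it reports no verdict.
The state is a dict: "time_s": time; "q": joint angles; "dq": joint speeds; "joint_efforts": joint torques, N m; "eef_pos": TCP position; "eef_rot": TCP orientation; "wrist_force": force on the tool from outside, world axes, zero at the start; "torque": the same for the moment, N m; "opening": opening from 0.0 (shut) to 1.0 (fully open).
Only numpy, scipy, OpenCV 4.12 (cv2) and the standard library are available. Lean on these libraries where they do the work, as an engineer would, in place of code of your own. Each camera call takes 0.05 s, during which the arm holds its last target.

## Working session

There is one attempt and no reset: what is moved stays moved. The work goes in short steps, Python scripts to look and compute and a shell command to move; the robot and the scene stay as the last step left them, time stands still between calls to the robot, and variables do not carry over. Pictures are saved under pics/ and viewed, and the job is handed in when it is done.

```bash
ls; mkdir -p pics; python3 - <<'E'
from bench import telemetry, imaging
import cv2
o=telemetry.get_obs(); print(o)
for n in ["scene","top","wrist"]:
    c=imaging.camera(n); cv2.imwrite(f"pics/{n}0.png",c["pixels"]); print(n,{k:v for k,v in c.items() if k!="pixels"})
E
```

```text
pics
{'time_s': 0.0, 'q': array([ 1.11372490e+00,  1.81494128e-01,  1.60801474e+00,  2.45482353e-06,
        1.35381514e+00, -2.06296888e-01]), 'dq': array([-0.00080402, -0.00070458,  0.00116725,  0.00130038, -0.00103731,
        0.00085538]), 'joint_efforts': array([ 1.98846792e-03, -4.44868541e+01, -3.51340520e+01,  7.35893445e-05,
        9.06465197e-03,  1.42925518e-05]), 'eef_pos': array([0.14241827, 0.55650886, 0.23040729]), 'eef_rot': array([-2.83028005e-04,  1.25059187e-01,  9.92148905e-01, -8.18101679e-04]), 'wrist_force': array([-0.57045492, -0.41166537, -0.19815974]), 'torque': array([-0.00267765,  0.02809746, -0.08042972]), 'opening': 1.0010014007095889}
scene {'vfov': 53.428222091606166, 'cx': 323.00887868609004, 'cy': 195.52535491821087, 'distortion': array([-0.03335473,  0.        ,  0.        ,  0.        ,  0.        ]), 'R': array([[ 0.65084085, -0.75905014,  0.01578219],
       [-0.50713629, -0.45012137, -0.7349854 ],
       [ 0.56499467,  0.4703548 , -0.67789924]]), 't': array([-0.47590819,  0.21999939,  1.2114151 ])}
top {'vfov': 53.42432363517875, 'cx': 314.5203542645673, 'cy': 203.93290193338, 'distortion': array([0.02891868, 0.        , 0.        , 0.        , 0.        ]), 'R': array([[-0.00679288, -0.99996601, -0.00467213],
       [-0.99319603,  0.00728993, -0.11622611],
       [ 0.11625622,  0.00385083, -0.99321179]]), 't': array([-0.19797913,  0.50460496,  1.50677275])}
wrist {'vfov': 58.34777967873115, 'cx': 318.5247487725194, 'cy': 199.23902062558986, 'distortion': array([-0.07124373,  0.        ,  0.        ,  0.        ,  0.        ]), 'R': array([[ 0.24835625,  0.96866747, -0.00158325],
       [ 0.92050527, -0.23549837,  0.31178608],
       [ 0.30164418, -0.07889141, -0.950151  ]]), 't': array([-0.57379068, -0.04026548,  0.38022128])}
```

View pics/scene0.png

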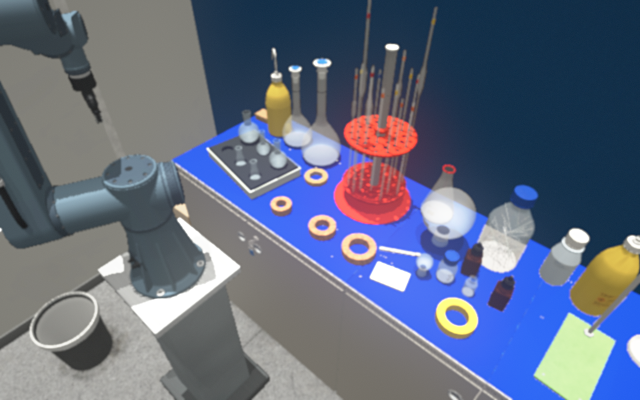

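View pics/top0.png

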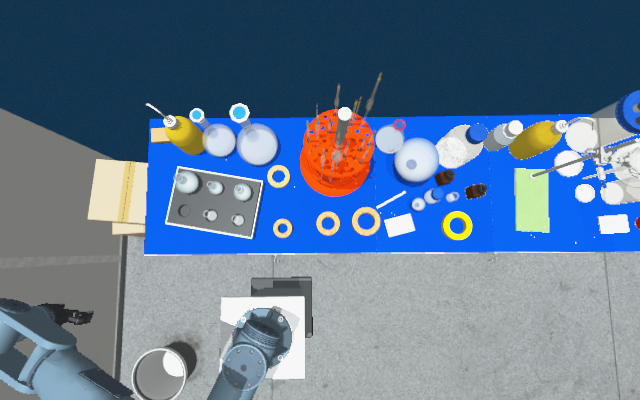

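View pics/wrist0.png

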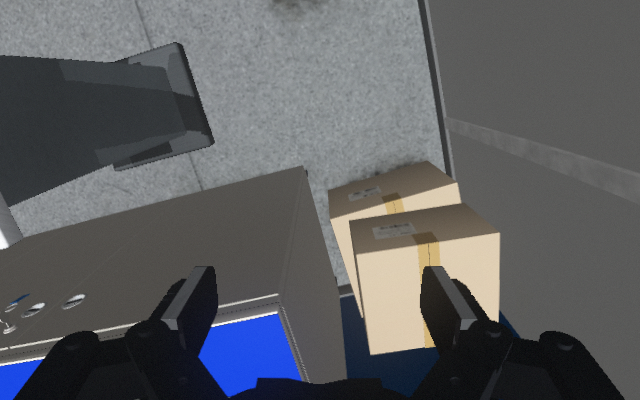

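Top view: the tray is around (215,203), with the round flasks in its back row at (186,182), (214,187) and (242,190) and the conicals at (210,214) and (238,219). The empty well is at (184,211). The rings are at (283,228), (328,223) and (366,221), the tape at (278,176), and the yellow look-alike at (457,226).

```bash
cat > h.py <<'E'
import numpy as np, cv2
from bench import telemetry, imaging
from scipy.spatial.transform import Rotation as Ro
def K(c):
    h=c["pixels"].shape[0]; f=h/2/np.tan(np.radians(c["vfov"]/2)); return np.array([[f,0,c["cx"]],[0,f,c["cy"]],[0,0,1.]])
def ray(c,uv):
    p=cv2.undistortPoints(np.array(uv,float).reshape(-1,1,2),K(c),c["distortion"]).reshape(-1,2)
    d=np.c_[p,np.ones(len(p))]@c["R"]; return -c["R"].T@c["t"], d/np.linalg.norm(d,axis=1,keepdims=True)
def plane(c,uv,z):
    o,d=ray(c,uv); return o+d*((z-o[2])/d[:,2])[:,None]
def proj(c,X):
    return cv2.projectPoints(np.array(X,float).reshape(-1,1,3),cv2.Rodrigues(c["R"])[0],c["t"],K(c),c["distortion"])[0].reshape(-1,2)
def tri(views):
    A=np.zeros((3,3));b=np.zeros(3)
    for c,uv in views:
        o,d=ray(c,[uv]); P=np.eye(3)-np.outer(d[0],d[0]); A+=P;b+=P@o
    return np.linalg.solve(A,b)
def pose():
    o=telemetry.get_obs(); q=o["eef_rot"]; return o["eef_pos"],Ro.from_quat([q[1],q[2],q[3],q[0]]),o
def rect(c): # undistorted fake
    return c
E
python3 - <<'E'
from h import *
for n in ["top","scene"]:
    c=imaging.camera(n); im=c["pixels"]; hsv=cv2.cvtColor(im,cv2.COLOR_BGR2HSV)
    m=cv2.inRange(hsv,(5,50,110),(25,180,255))
    cs,_=cv2.findContours(m,cv2.RETR_EXTERNAL,cv2.CHAIN_APPROX_NONE)
    for k in cs:
        if cv2.contourArea(k)<60: continue
        uv=k.reshape(-1,2).astype(float)
        X=plane(c,uv,0.03)[:,:2].astype(np.float32)
        (x,y),r=cv2.minEnclosingCircle(X)
        print(n,uv.mean(0).round(1),"world",round(x,4),round(y,4),"dia",round(2*r,4))
    crop = im[150:260,140:400] if n=="top" else im[100:290,180:420]
    cv2.imwrite(f"pics/{n}_crop.png",cv2.resize(crop,None,fx=3,fy=3,interpolation=cv2.INTER_CUBIC))
E
```

```text
top [282.  227.8] world 0.4115 -0.0775 dia 0.0729
top [328.  223.2] world 0.4289 -0.2512 dia 0.0909
top [365.5 220.9] world 0.4364 -0.3971 dia 0.1096
top [126.2 210. ] world 0.5308 0.5051 dia 0.2983
top [335.3 159.1] world 0.6816 -0.2809 dia 0.1097
top [160.3 135.6] world 0.7781 0.3977 dia 0.0991
scene [450.2 328.2] world 0.3971 -0.751 dia 0.1052
scene [458.2 311.1] world 0.4154 -0.7489 dia 0.0633
scene [605.9 278.9] world 0.83 -1.0385 dia 0.3501
scene [358.5 247.3] world 0.431 -0.4023 dia 0.1106
scene [321.8 225.9] world 0.4239 -0.258 dia 0.0921
scene [182.3 212.4] world 0.1521 0.1311 dia 0.1116
scene [280.6 204.3] world 0.4057 -0.0827 dia 0.0753
scene [316.  176.3] world 0.6012 -0.0751 dia 0.0977
scene [275.9 109.6] world 0.8703 0.4059 dia 0.5017
```

View crops.

View pics/top_crop.png

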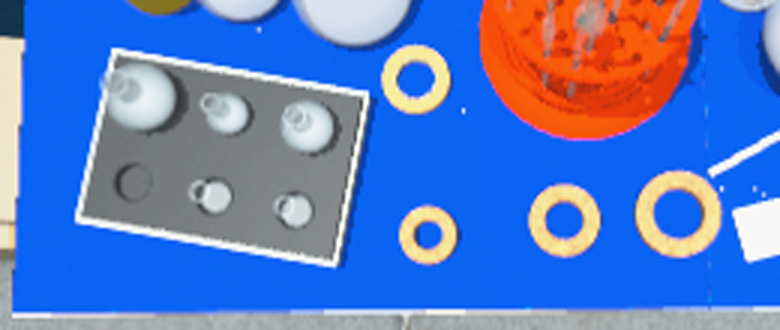

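View pics/scene_crop.png

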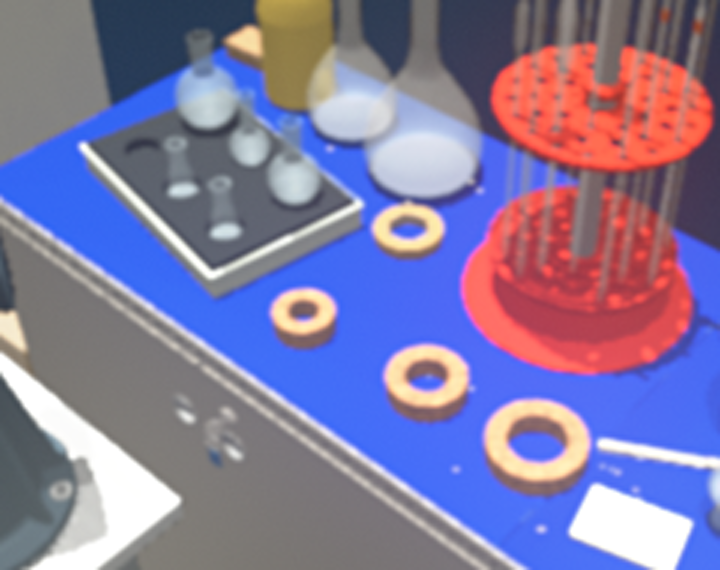

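```bash
python3 - <<'E'
from h import *
c=imaging.camera("top"); s=imaging.camera("scene")
im=c["pixels"]; hsv=cv2.cvtColor(im,cv2.COLOR_BGR2HSV)
roi=np.zeros(im.shape[:2],np.uint8); roi[160:243,160:268]=255
m=cv2.inRange(hsv,(0,0,50),(180,60,255))&roi
m=cv2.morphologyEx(m,cv2.MORPH_OPEN,np.ones((3,3),np.uint8))
cs,_=cv2.findContours(m,cv2.RETR_EXTERNAL,cv2.CHAIN_APPROX_NONE); k=max(cs,key=cv2.contourArea)
X=plane(c,k.reshape(-1,2).astype(float),0.047)[:,:2].astype(np.float32)
(cx,cy),(w,h),a=cv2.minAreaRect(X); print("tray",cx,cy,w,h,a)
box=cv2.boxPoints(((cx,cy),(w,h),a)); print(box)
# long side dir
e=[box[1]-box[0],box[2]-box[1]]; l=max(e,key=np.linalg.norm); l=l/np.linalg.norm(l); l=l*np.sign(l[1]); xd=np.array([l[1],-l[0]])
print("ydir",l,"xdir",xd)
for i in(-52.5,52.5):
  for j in(-105,0,105):
    p=np.array([cx,cy])+xd*i/1000+l*j/1000
    print(i,j,p.round(4),"r",np.hypot(*p).round(3),"px45",proj(c,[*p,0.045]).round(0),"mouth170 top",proj(c,[*p,.157]).round(0),"scene",proj(s,[*p,.157]).round(0))
E
```

```text
tray 0.5119657516479492 0.18086349964141846 0.3391658067703247 0.22778888046741486 79.70783233642578
[[ 0.36960495  0.03435853]
 [ 0.59372854 -0.00634   ]
 [ 0.65432656  0.32736847]
 [ 0.43020296  0.368067  ]]
ydir [0.1786678 0.9839094] xdir [ 0.9839094 -0.1786678]
-52.5 -105 [0.4416 0.0869] r 0.45 px45 [[239. 220.]] mouth170 top [[233. 218.]] scene [[251. 150.]]
-52.5 0 [0.4603 0.1902] r 0.498 px45 [[212. 215.]] mouth170 top [[203. 213.]] scene [[236. 137.]]
-52.5 105 [0.4791 0.2936] r 0.562 px45 [[185. 211.]] mouth170 top [[174. 208.]] scene [[222. 125.]]
52.5 -105 [0.5449 0.0682] r 0.549 px45 [[244. 193.]] mouth170 top [[238. 189.]] scene [[276. 140.]]
52.5 0 [0.5636 0.1715] r 0.589 px45 [[217. 189.]] mouth170 top [[209. 184.]] scene [[261. 127.]]
52.5 105 [0.5824 0.2748] r 0.644 px45 [[190. 184.]] mouth170 top [[180. 179.]] scene [[246. 116.]]
```

```bash
cat >> h.py <<'E'
def go(x,y,z,yaw=None):
    """total tool-axis shift/turn in move units to reach target with tool down; yaw = direction angle of tool x in world"""
    p,R,o=pose()
    t=R.inv().apply(np.array([x,y,z])-p)/0.2
    xa=R.as_matrix()[:,0]; cur=np.arctan2(xa[1],xa[0])
    yw=cur if yaw is None else yaw
    Rt=Ro.from_matrix(np.array([[np.cos(yw),np.sin(yw),0],[np.sin(yw),-np.cos(yw),0],[0,0,-1]]).T)
    r=(R.inv()*Rt).as_rotvec()/np.pi
    print("pos",p.round(4),"yaw",round(cur,3),"shift",t.round(3),"turn",r.round(4),"open",round(o["opening"],3),"t",round(o["time_s"],2))
E
python3 -c "
from h import *
go(.46,.09,.25)"
python3 -m pendant '[[[-0.177,-0.156,-0.01,0,0,0],[-0.177,-0.156,-0.01,0,0,0],[-0.177,-0.156,-0.01,0,0,0],[-0.177,-0.156,-0.01,0,0,0],[-0.177,-0.156,-0.01,0,0,0],[-0.177,-0.156,-0.01,0,0,0],[-0.177,-0.156,-0.01,0,0,0],[-0.177,-0.156,-0.01,0,0,0],[-0.177,-0.156,-0.01,0,0,0],[-0.177,-0.156,-0.01,0,0,0],[-0.177,-0.156,-0.01,0,0,0],[-0.177,-0.156,-0.01,0,0,0]]]' 0.4
python3 -c "
from h import *
go(.46,.09,.25)"
```

```text
pos [0.1426 0.5569 0.2311] yaw 2.891 shift [-2.117 -1.868 -0.094] turn [-0.0001 -0.      0.    ] open 1.001 t 0.35
time_s: 1.85
eef_pos: [0.4703, 0.0773, 0.2577]
eef_rot: [0.003, 0.122, 0.993, 0.002]
wrist_force: [0.3, 0.5, 0.4]
opening: 0.602
pos [0.4703 0.0773 0.2577] yaw 2.897 shift [0.066 0.049 0.038] turn [0.0012 0.0018 0.    ] open 0.602 t 1.85
```

```bash
python3 -m pendant '[[[0,0,0,0,0,0]]]'; python3 - <<'E'
from h import *
c=imaging.camera("wrist"); cv2.imwrite("pics/w1.png",c["pixels"])
p,R,o=pose(); print(p)
Z={'med':(.5449,.0682,.1565),'sml':(.5636,.1715,.141),'lrg':(.5824,.2748,.1756)}
for k,v in Z.items(): print(k,proj(c,v).round(1))
print("tcp",proj(c,p), (-c["R"].T@c["t"]).round(3))
E
```

```text
time_s: 1.98
eef_pos: [0.4718, 0.0748, 0.2579]
eef_rot: [0.003, 0.124, 0.992, 0.001]
wrist_force: [-0.3, 0.6, 0.0]
opening: 0.598
[0.4708331  0.07606244 0.25764153]
med [[333.4 286.2]]
sml [[459.1 267.1]]
lrg [[608.9 278.3]]
tcp [[321.60126451 267.15419515]] [0.393 0.094 0.4  ]
```

View pics/w1.png

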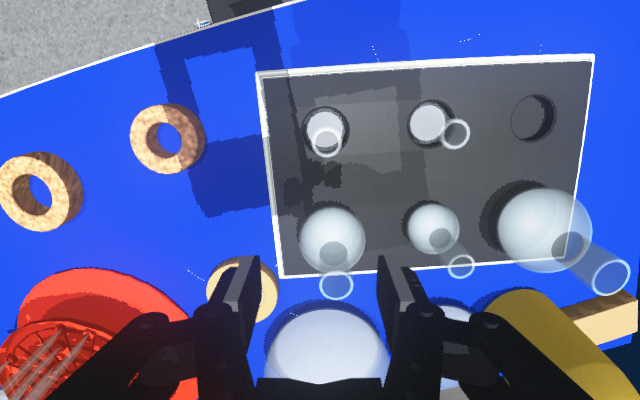

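Wrist view: the mouths are at (336,285) for the medium, (461,266) for the small and (611,277) for the large. That is within 3 px (about 2 mm) of the tray model. The small ring is at (167,139) and the medium ring at (40,192).

```bash
python3 - <<'E'
from h import *
c=imaging.camera("wrist"); im=c["pixels"]
for n,uv,z in [("med",(336.5,285.5),.1565),("sml",(461,266),.141),("lrg",(611,277),.1756),("emptywell",(536,117),.045)]: print(n,plane(c,[uv],z)[0].round(4))
hsv=cv2.cvtColor(im,cv2.COLOR_BGR2HSV); m=cv2.inRange(hsv,(5,40,100),(28,190,255))
cs,_=cv2.findContours(m,cv2.RETR_CCOMP,cv2.CHAIN_APPROX_NONE)
for k in cs:
    if cv2.contourArea(k)>300:
        X=plane(c,k.reshape(-1,2).astype(float),.03)[:,:2].astype(np.float32); (x,y),r=cv2.minEnclosingCircle(X)
        print(k.reshape(-1,2).mean(0).round(0),round(x,4),round(y,4),round(2*r,4))
go(.5465,.0665,.20)
E
```

```text
med [0.5437 0.0722 0.1565]
sml [0.5616 0.1746 0.141 ]
lrg [0.5802 0.2778 0.1756]
emptywell [0.4769 0.2996 0.045 ]
[581. 335.] 0.824 0.3467 0.3331
[265. 295.] 0.6131 -0.0334 0.0791
[ 43. 187.] 0.4297 -0.241 0.109
[ 37. 198.] 0.4275 -0.2492 0.0505
[163. 140.] 0.4098 -0.0764 0.0725
[163. 141.] 0.41 -0.0762 0.0402
pos [0.4701 0.0771 0.2575] yaw 2.896 shift [-0.382  0.04   0.289] turn [0.0013 0.0016 0.    ] open 0.601 t 2.08
```

```bash
python3 -c "
from h import *
go(.544,.0705,.20,2.94)"
python3 -m pendant '[[[-0.12,0.015,0.08,0,0,0.004],[-0.12,0.01,0.08,0,0,0.004],[-0.12,0.01,0.08,0,0,0.003],[-0.02,0,0.04,0,0,0],[0,0,0,0,0,0]]]'
python3 -c "
from h import *
go(.544,.0705,.20,2.94)"
```

```text
pos [0.4701 0.0771 0.2575] yaw 2.896 shift [-0.365  0.057  0.289] turn [ 0.0013  0.0016 -0.014 ] open 0.601 t 2.08
time_s: 2.7
eef_pos: [0.5439, 0.0715, 0.2009]
eef_rot: [0.002, 0.136, 0.991, 0.003]
wrist_force: [-0.2, 0.0, 1.7]
opening: 0.599
pos [0.5439 0.0715 0.2009] yaw 2.869 shift [-0.002 -0.005  0.005] turn [ 0.0018  0.0012 -0.0226] open 0.599 t 2.7
```

```bash
python3 - <<'E'
from h import *
c=imaging.camera("wrist"); cv2.imwrite("pics/w2.png",c["pixels"]); p,R,o=pose()
print("axis pts",proj(c,p+R.apply([0,0,.05])),proj(c,p+R.apply([0,0,.0435])),proj(c,p))
E
```

```text
axis pts [[319.19545531 227.50001521]] [[319.21307328 231.96414186]] [[319.36500766 270.59468223]]
```

View pics/w2.png

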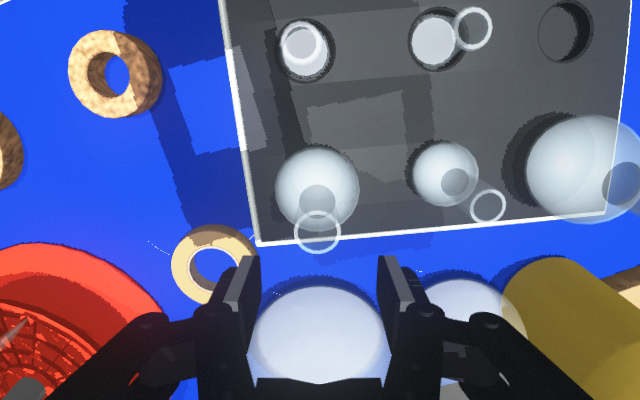

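The medium mouth at (317,232) lies on the tool axis, which projects to (319,232). Descending.

```bash
python3 -m pendant '[[[0,0,0.1,0,0,0],[0,0,0.1,0,0,0],[0,0,0.1,0,0,0],[0,0,0.09,0,0,0],[0,0,0.02,0,0,0],[0,0,0,0,0,0]]]'
python3 -c "
from h import *
go(.544,.0705,.117)"
```

```text
time_s: 3.5
eef_pos: [0.5441, 0.0744, 0.1229]
eef_rot: [0.006, 0.134, 0.991, 0.003]
wrist_force: [0.1, 0.1, -0.3]
opening: 0.601
pos [0.5441 0.0744 0.1229] yaw 2.873 shift [-0.004 -0.019  0.029] turn [0.0025 0.0038 0.    ] open 0.601 t 3.5
```

```bash
python3 -m pendant '[[[-0.002,-0.018,0.02,0.003,0.004,0],[0,0,0.005,0,0,0]]]'
python3 -m pendant '[[[0,0,0,0,0,0],[0,0,0,0,0,0],[0,0,0,0,0,0],[0,0,0,0,0,0],[0,0,0,0,0,0]]]' 1
python3 -c "
from h import *
go(.544,.0705,.117)"
```

```text
time_s: 3.75
eef_pos: [0.5446, 0.0705, 0.1191]
eef_rot: [0.0, 0.134, 0.991, -0.001]
wrist_force: [-0.3, 0.0, -0.1]
opening: 0.601
time_s: 4.38
eef_pos: [0.5449, 0.0705, 0.1196]
eef_rot: [0.001, 0.134, 0.991, -0.001]
wrist_force: [-0.1, -0.6, -0.5]
opening: 0.309
pos [0.5449 0.0705 0.1196] yaw 2.873 shift [ 0.004 -0.001  0.013] turn [-0.0006  0.0006 -0.    ] open 0.309 t 4.38
```

```bash
python3 -m pendant '[[[0,0,-0.05,0,0,0],[0,0,-0.08,0,0,0],[0,0,-0.1,0,0,0],[0,0,-0.1,0,0,0],[0,0,-0.05,0,0,0],[0,0,0,0,0,0]]]'
python3 - <<'E'
from h import *
go(.4285,-.2505,.20,2.87)
c=imaging.camera("wrist"); cv2.imwrite("pics/w3.png",c["pixels"])
E
```

```text
time_s: 5.12
eef_pos: [0.5456, 0.0706, 0.2024]
eef_rot: [0.002, 0.134, 0.991, -0.001]
wrist_force: [-0.3, 0.6, -0.9]
opening: 0.312
pos [0.5456 0.0706 0.2024] yaw 2.873 shift [ 0.138 -1.703  0.014] turn [-0.0004  0.0016  0.0009] open 0.312 t 5.12
```

View pics/w3.png

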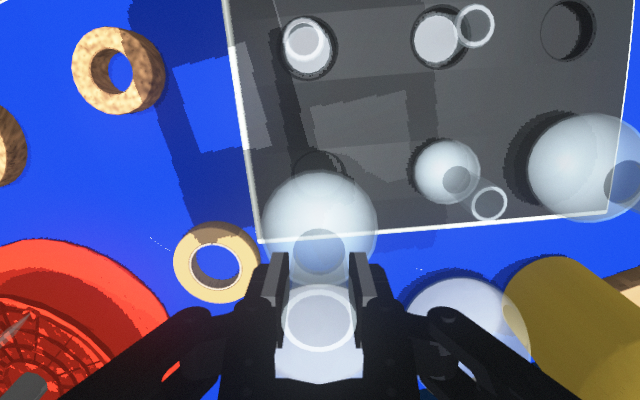

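The medium flask is held: its mouth is at (320,320) between the pads and the bulb hangs at (318,215). Carrying it to the medium ring.

```bash
python3 -m pendant '[[[0.01,-0.05,0,0,0,0],[0.012,-0.1,0,0,0,0],[0.012,-0.15,0,0,0,0],[0.012,-0.17,0,0,0,0],[0.012,-0.17,0,0,0,0],[0.012,-0.17,0,0,0,0],[0.012,-0.17,0,0,0,0],[0.012,-0.17,0,0,0,0],[0.012,-0.15,0,0,0,0],[0.012,-0.12,0,0,0,0],[0.01,-0.08,0,0,0,0],[0,-0.04,0,0,0,0]]]'
python3 - <<'E'
from h import *
go(.4285,-.2505,.20,2.87)
c=imaging.camera("wrist"); cv2.imwrite("pics/w4.png",c["pixels"])
im=c["pixels"]; hsv=cv2.cvtColor(im,cv2.COLOR_BGR2HSV); m=cv2.inRange(hsv,(5,40,90),(28,190,255))
cs,_=cv2.findContours(m,cv2.RETR_CCOMP,cv2.CHAIN_APPROX_NONE)
for k in cs:
    if cv2.contourArea(k)>500:
        X=plane(c,k.reshape(-1,2).astype(float),.03)[:,:2].astype(np.float32); (x,y),r=cv2.minEnclosingCircle(X)
        print(k.reshape(-1,2).mean(0).round(0),round(x,4),round(y,4),round(2*r,4))
E
```

```text
time_s: 6.68
eef_pos: [0.4255, -0.2298, 0.1922]
eef_rot: [-0.007, 0.134, 0.991, 0.001]
wrist_force: [-0.1, -0.2, -0.7]
opening: 0.313
pos [ 0.4255 -0.2298  0.1922] yaw 2.872 shift [-0.042 -0.096 -0.04 ] turn [-0.0001 -0.0047  0.0007] open 0.313 t 6.67
[516. 297.] 0.6007 -0.0686 0.0955
[524. 300.] 0.6032 -0.0669 0.0528
[155. 233.] 0.436 -0.3958 0.1129
[155. 242.] 0.4347 -0.397 0.0673
[287. 170.] 0.4258 -0.2523 0.0902
[485. 116.] 0.41 -0.0787 0.0728
[486. 117.] 0.4099 -0.0785 0.0397
```

View pics/w4.png

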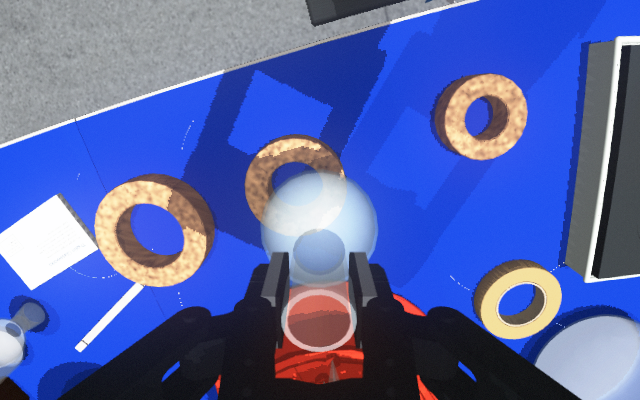

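```bash
python3 -m pendant '[[[-0.015,-0.04,0,0,-0.005,0],[-0.012,-0.04,0,0,0,0],[-0.01,-0.015,0.02,0,0,0],[0,0,0.04,0,0,0],[0,0,0,0,0,0]]]'
python3 -c "
from h import *
go(.428,-.251,.107)"
```

```text
time_s: 7.35
eef_pos: [0.4283, -0.2503, 0.1788]
eef_rot: [0.001, 0.133, 0.991, 0.0]
wrist_force: [0.1, -0.0, -0.6]
opening: 0.312
pos [ 0.4283 -0.2503  0.1788] yaw 2.875 shift [ 0.001 -0.004  0.359] turn [0.0001 0.0005 0.    ] open 0.312 t 7.35
```

```bash
python3 -m pendant '[[[0,0,0.06,0,0,0],[0,-0.002,0.08,0,0,0],[0,-0.002,0.08,0,0,0],[0,0,0.06,0,0,0],[0,0,0.04,0,0,0],[0,0,0.02,0,0,0],[0,0,0,0,0,0]]]'
python3 - <<'E'
from h import *
go(.428,-.251,.103)
c=imaging.camera("wrist"); cv2.imwrite("pics/w5.png",c["pixels"])
c=imaging.camera("scene"); cv2.imwrite("pics/s5.png",cv2.resize(c["pixels"][180:300,240:440],None,fx=4,fy=4,interpolation=2)); 
print(pose()[2]["wrist_force"])
E
```

```text
time_s: 8.22
eef_pos: [0.4277, -0.2501, 0.1049]
eef_rot: [-0.0, 0.133, 0.991, 0.001]
wrist_force: [0.2, 0.0, -0.4]
opening: 0.312
pos [ 0.4277 -0.2501  0.1049] yaw 2.875 shift [-0.003 -0.004  0.009] turn [ 0.0005 -0.0002 -0.    ] open 0.312 t 8.22
[ 0.56860683  0.63784627 -0.70731917]
```

View pics/w5.png

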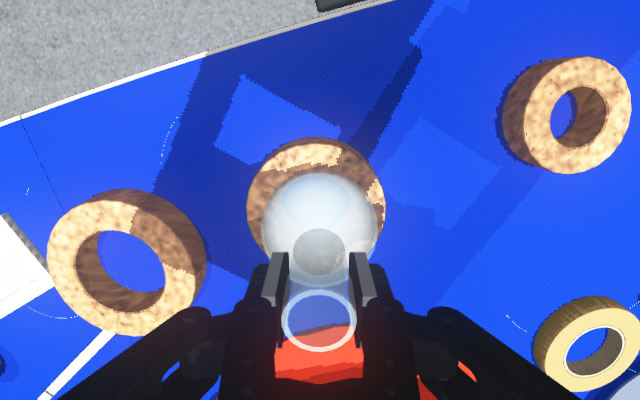

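View pics/s5.png

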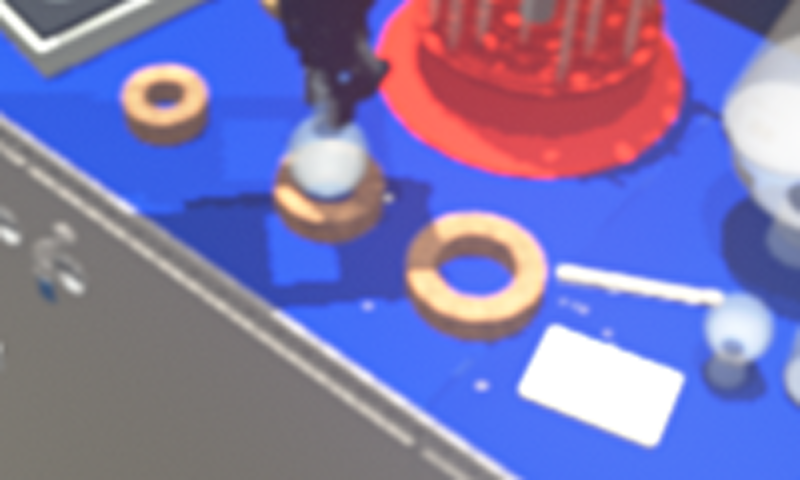

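The bulb (centre column 319) sits over the ring, whose outline spans columns 247–385. Lowering the last few millimetres.

```bash
python3 -m pendant '[[[0,0,0.01,0,0,0],[0,0,0.01,0,0,0],[0,0,0,0,0,0]]]'
python3 -m pendant '[[[0,0,0.008,0,0,0],[0,0,0,0,0,0]]]'
```

```text
time_s: 8.7
eef_pos: [0.4286, -0.2514, 0.1025]
eef_rot: [0.001, 0.133, 0.991, -0.001]
wrist_force: [-0.0, -0.6, -0.6]
opening: 0.314
time_s: 8.95
eef_pos: [0.4287, -0.252, 0.1017]
eef_rot: [0.001, 0.133, 0.991, -0.001]
wrist_force: [-2.6, -0.4, 2.1]
opening: 0.316
```

```bash
python3 -m pendant '[[[0.003,0,0.002,0,0,0],[0,0,0,0,0,0]]]'
python3 -m pendant '[[[0,0,0,0,0,0],[0,0,0,0,0,0],[0,0,0,0,0,0]]]' 0.45
python3 - <<'E'
from h import *
c=imaging.camera("wrist"); cv2.imwrite("pics/w6.png",c["pixels"])
p,R,o=pose(); print(p); print(proj(c,p+R.apply([0,0,-.037])))
E
```

```text
time_s: 9.2
eef_pos: [0.4284, -0.2519, 0.1016]
eef_rot: [0.002, 0.133, 0.991, -0.001]
wrist_force: [-1.3, -0.3, 1.6]
opening: 0.312
time_s: 9.57
eef_pos: [0.4284, -0.2513, 0.1009]
eef_rot: [0.002, 0.133, 0.991, -0.001]
wrist_force: [0.5, -0.0, 0.1]
opening: 0.549
[ 0.42831808 -0.25137195  0.10090911]
[[319.4552     321.78570284]]
```

View pics/w6.png

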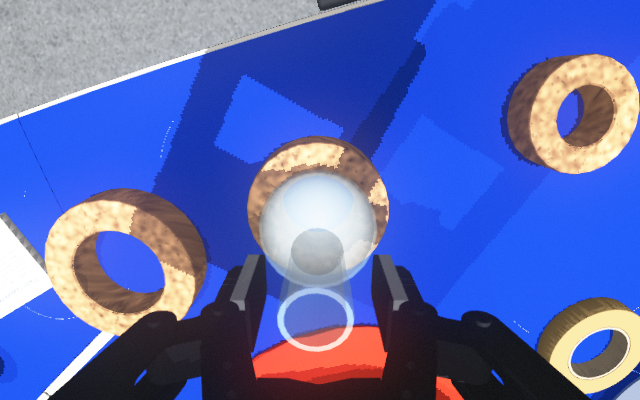

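The medium flask is released and upright, with its mouth at (316,320). Retreating and going to the small flask.

```bash
python3 -m pendant '[[[0,0,-0.08,0,0,0],[0,0,-0.12,0,0,0],[0,0,-0.15,0,0,0],[0,0,-0.12,0,0,0],[0,0,-0.08,0,0,0],[0,0,-0.02,0,0,0],[0,0,0,0,0,0]]]'
python3 - <<'E'
from h import *
go(.555,.1735,.215,2.87)
E
```

```text
time_s: 10.5
eef_pos: [0.4282, -0.2511, 0.2227]
eef_rot: [0.003, 0.133, 0.991, -0.001]
wrist_force: [0.4, 0.1, 0.3]
opening: 0.55
pos [ 0.4282 -0.2511  0.2227] yaw 2.875 shift [-0.053  2.215  0.034] turn [-0.0007  0.0018  0.0017] open 0.55 t 10.5
```

```bash
python3 -m pendant '[[[-0.004,0.1,0,0,0,0],[-0.004,0.2,0,0,0,0],[-0.004,0.22,0,0,0,0],[-0.004,0.22,0,0,0,0],[-0.004,0.22,0,0,0,0],[-0.004,0.22,0,0,0,0],[-0.004,0.22,0,0,0,0],[-0.004,0.22,0,0,0,0],[-0.004,0.22,0,0,0,0],[-0.004,0.2,0,0,0,0],[-0.004,0.1,0,0,0,0],[0,0.04,0,0,0,0]]]' 0.4
python3 -m pendant '[[[0,0,0,0,0,0]]]'
python3 - <<'E'
from h import *
go(.562,.1735,.20,2.87)
c=imaging.camera("wrist"); cv2.imwrite("pics/w7.png",c["pixels"])
E
```

```text
time_s: 12.0
eef_pos: [0.5486, 0.1801, 0.2076]
eef_rot: [-0.009, 0.135, 0.991, -0.001]
wrist_force: [-0.5, -0.5, 0.6]
opening: 0.601
time_s: 12.12
eef_pos: [0.5483, 0.1797, 0.207]
eef_rot: [-0.009, 0.135, 0.991, -0.001]
wrist_force: [-0.8, -1.0, -0.3]
opening: 0.6
pos [0.5483 0.1797 0.207 ] yaw 2.871 shift [-0.075 -0.012  0.034] turn [-0.0015 -0.0059  0.0005] open 0.6 t 12.12
```

View pics/w7.png

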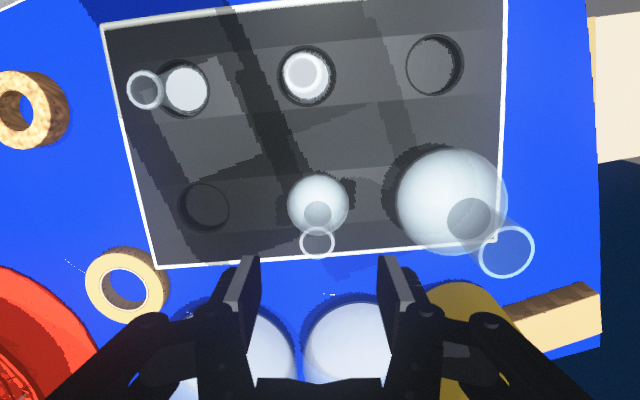

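The small mouth is at (317,242), the large mouth at (506,252), and the vacated well at (205,206).

```bash
python3 - <<'E'
from h import *
c=imaging.camera("wrist")
print(plane(c,[(317,242)],.141),plane(c,[(506,252)],.1756))
P=plane(c,[(317,242)],.141)[0]
go(P[0],P[1]-.001,.175,2.87)
E
```

```text
[[0.56302516 0.17355086 0.141     ]] [[0.5820297  0.27599763 0.1756    ]]
pos [0.5484 0.1791 0.2072] yaw 2.87 shift [-0.082 -0.011  0.16 ] turn [-0.0014 -0.0058  0.0001] open 0.599 t 12.22
```

```bash
python3 -m pendant '[[[-0.04,-0.005,0.04,0,-0.006,0],[-0.04,-0.005,0.06,0,0,0],[-0.01,0,0.06,0,0,0],[0,0,0,0,0,0]]]'
python3 - <<'E'
from h import *
go(.563,.173,.104)
E
```

```text
time_s: 12.72
eef_pos: [0.5661, 0.169, 0.1725]
eef_rot: [0.0, 0.137, 0.991, -0.003]
wrist_force: [-0.1, 0.6, 0.7]
opening: 0.6
pos [0.5661 0.169  0.1725] yaw 2.867 shift [0.021 0.017 0.342] turn [-0.0017  0.0005 -0.    ] open 0.6 t 12.72
```

```bash
python3 -m pendant '[[[0.02,0.015,0.02,-0.001,0,0],[0,0,0.07,0,0,0],[0,0,0.08,0,0,0],[0,0,0.08,0,0,0],[0,0,0.06,0,0,0],[0,0,0.02,0,0,0],[0,0,0,0,0,0]]]'
python3 - <<'E'
from h import *
go(.563,.173,.104)
c=imaging.camera("wrist"); cv2.imwrite("pics/w8.png",c["pixels"])
E
```

```text
time_s: 13.6
eef_pos: [0.562, 0.1734, 0.1009]
eef_rot: [-0.0, 0.137, 0.991, -0.001]
wrist_force: [0.1, -0.1, 0.2]
opening: 0.601
pos [0.562  0.1734 0.1009] yaw 2.867 shift [-0.005 -0.    -0.015] turn [-0.0008 -0.      0.    ] open 0.601 t 13.6
```

View pics/w8.png

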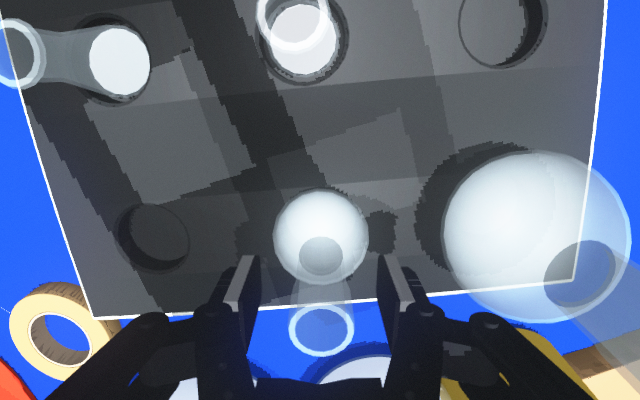

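The neck is centred between the pads (mouth at (321,329)). Closing.

```bash
python3 -m pendant '[[[-0.003,0,-0.008,0,0,0],[0,0,0,0,0,0],[0,0,0,0,0,0],[0,0,0,0,0,0],[0,0,0,0,0,0],[0,0,0,0,0,0]]]' 1
python3 -m pendant '[[[0,0,-0.05,0,0,0],[0,0,-0.08,0,0,0],[0,0,-0.12,0,0,0],[0,0,-0.12,0,0,0],[0,0,-0.08,0,0,0],[0,0,-0.03,0,0,0],[0,0,0,0,0,0]]]'
python3 - <<'E'
from h import *
go(.4103,-.0775,.20,2.87)
c=imaging.camera("wrist"); cv2.imwrite("pics/w9.png",c["pixels"])
E
```

```text
time_s: 14.4
eef_pos: [0.5639, 0.1734, 0.1047]
eef_rot: [0.001, 0.137, 0.991, -0.001]
wrist_force: [-1.2, 0.5, 0.6]
opening: 0.266
time_s: 15.28
eef_pos: [0.5644, 0.1736, 0.2087]
eef_rot: [0.003, 0.137, 0.991, -0.0]
wrist_force: [0.1, 0.4, -1.1]
opening: 0.266
pos [0.5644 0.1736 0.2087] yaw 2.868 shift [ 0.402 -1.417  0.041] turn [ 0.0001  0.0021 -0.0008] open 0.266 t 15.28
```

View pics/w9.png

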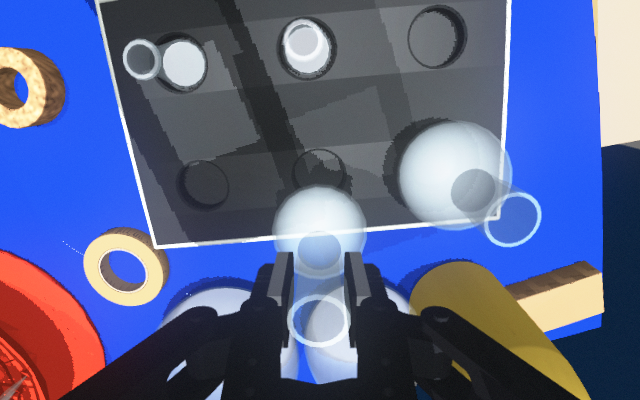

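The small flask is held (mouth at (318,320)) and clear of the tray. Carrying it to the small ring.

```bash
python3 -m pendant '[[[0,-0.06,0,0,0,0],[0.01,-0.12,0,0,0,0],[0.02,-0.15,0,0,0,0],[0.03,-0.15,0,0,0,0],[0.05,-0.15,0,0,0,0],[0.05,-0.15,0,0,0,0],[0.05,-0.15,0,0,0,0],[0.05,-0.15,0,0,0,0],[0.05,-0.12,0,0,0,0],[0.05,-0.1,0,0,0,0],[0.03,-0.06,0,0,0,0],[0.01,-0.02,0,0,0,0]]]'
python3 -m pendant '[[[0,0,0,0,0,0]]]'
python3 - <<'E'
from h import *
go(.4103,-.0775,.17,2.87)
E
```

```text
time_s: 16.82
eef_pos: [0.3985, -0.0822, 0.1985]
eef_rot: [-0.007, 0.138, 0.99, -0.001]
wrist_force: [-0.2, 0.8, -0.7]
opening: 0.266
time_s: 16.95
eef_pos: [0.3984, -0.0823, 0.1983]
eef_rot: [-0.007, 0.138, 0.99, -0.001]
wrist_force: [-0.5, -0.8, -0.0]
opening: 0.267
pos [ 0.3984 -0.0823  0.1983] yaw 2.865 shift [-0.053  0.04   0.141] turn [-0.0013 -0.0041 -0.0017] open 0.267 t 16.95
```

```bash
python3 -m pendant '[[[-0.03,0.02,0.03,-0.001,-0.004,0],[-0.023,0.02,0.05,0,0,0],[0,0,0.05,0,0,0],[0,0,0,0,0,0]]]'
python3 - <<'E'
from h import *
go(.4103,-.0775,.099)
c=imaging.camera("wrist"); cv2.imwrite("pics/w10.png",c["pixels"])
E
```

```text
time_s: 17.45
eef_pos: [0.4121, -0.0756, 0.1696]
eef_rot: [-0.0, 0.137, 0.991, 0.0]
wrist_force: [-0.0, -0.2, -1.4]
opening: 0.264
pos [ 0.4121 -0.0756  0.1696] yaw 2.867 shift [ 0.006 -0.012  0.353] turn [-0.     -0.0002  0.    ] open 0.264 t 17.45
```

View pics/w10.png

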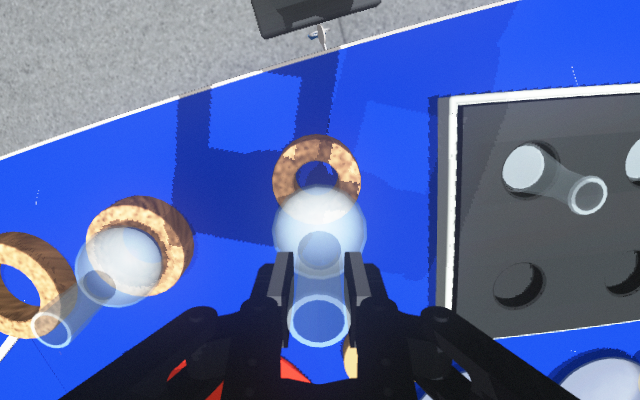

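```bash
python3 -m pendant '[[[0.006,-0.01,0.05,0,0,0],[0,0,0.07,0,0,0],[0,0,0.08,0,0,0],[0,0,0.07,0,0,0],[0,0,0.04,0,0,0],[0,0,0.02,0,0,0],[0,0,0,0,0,0]]]'
python3 - <<'E'
from h import *
go(.4103,-.0775,.094)
c=imaging.camera("wrist"); cv2.imwrite("pics/w11.png",c["pixels"])
E
```

```text
time_s: 18.38
eef_pos: [0.4103, -0.0778, 0.0997]
eef_rot: [0.0, 0.137, 0.991, -0.0]
wrist_force: [0.3, -0.3, -0.5]
opening: 0.267
pos [ 0.4103 -0.0778  0.0997] yaw 2.866 shift [0.    0.002 0.028] turn [-0.0001  0.0001 -0.    ] open 0.267 t 18.38
```

View pics/w11.png

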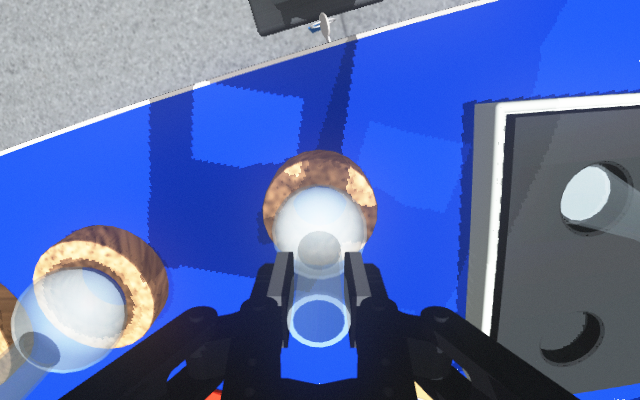

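The small bulb, at (319,230), is centred over its ring, whose outline spans columns 263–377. Lowering the last 6 mm.

```bash
python3 -m pendant '[[[0,0,0.012,0,0,0],[0,0,0.01,0,0,0],[0,0,0,0,0,0]]]'
python3 -m pendant '[[[0,0,0.005,0,0,0],[0,0,0.002,0,0,0]]]'
```

```text
time_s: 18.8
eef_pos: [0.4113, -0.0783, 0.0962]
eef_rot: [0.001, 0.137, 0.991, -0.001]
wrist_force: [-1.5, 0.4, -0.2]
opening: 0.265
time_s: 19.05
eef_pos: [0.4115, -0.0783, 0.0949]
eef_rot: [0.002, 0.137, 0.991, -0.001]
wrist_force: [-0.3, 0.9, -0.3]
opening: 0.263
```

```bash
python3 -m pendant '[[[0.003,0,0.006,0,0,0],[0,0,0.002,0,0,0]]]'
```

```text
time_s: 19.3
eef_pos: [0.4109, -0.0781, 0.0934]
eef_rot: [0.002, 0.137, 0.991, -0.001]
wrist_force: [-1.3, -0.2, 1.6]
opening: 0.269
```

```bash
python3 -m pendant '[[[0,0,0.004,0,0,0],[0,0,0,0,0,0]]]'
```

```text
time_s: 19.55
eef_pos: [0.411, -0.078, 0.093]
eef_rot: [0.002, 0.137, 0.991, -0.0]
wrist_force: [-1.7, 1.4, 3.7]
opening: 0.265
```

Contact at the expected height. Releasing.

```bash
python3 -m pendant '[[[0,0,0,0,0,0],[0,0,0,0,0,0],[0,0,0,0,0,0]]]' 0.45
python3 - <<'E'
from h import *
c=imaging.camera("wrist"); cv2.imwrite("pics/w12.png",c["pixels"])
E
```

```text
time_s: 19.92
eef_pos: [0.4111, -0.0782, 0.0928]
eef_rot: [0.002, 0.137, 0.991, -0.001]
wrist_force: [-0.4, -0.3, 0.6]
opening: 0.552
```

View pics/w12.png

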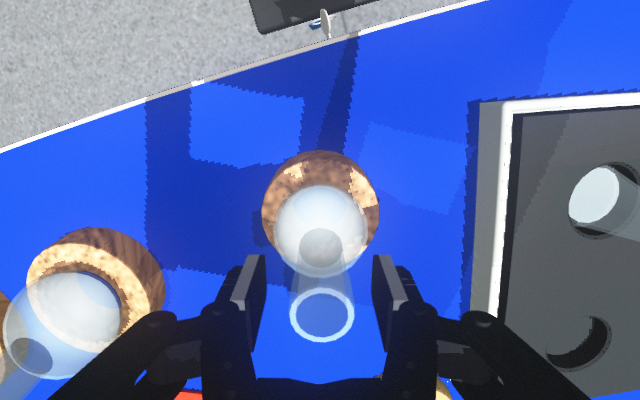

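The small flask stands upright (bulb at (320,229), mouth at (322,315)). Retreating and going to the large flask.

```bash
python3 -m pendant '[[[0,0,-0.08,0,0,0],[0,0,-0.12,0,0,0],[0,0,-0.16,0,0,0],[0,0,-0.16,0,0,0],[0,0,-0.12,0,0,0],[0,0,-0.06,0,0,0],[0,0,0,0,0,0]]]'
python3 - <<'E'
from h import *
go(.57,.274,.235,2.87)
E
```

```text
time_s: 20.85
eef_pos: [0.4097, -0.0777, 0.2357]
eef_rot: [0.001, 0.137, 0.991, -0.0]
wrist_force: [0.3, 0.6, 0.7]
opening: 0.55
pos [ 0.4097 -0.0777  0.2357] yaw 2.866 shift [-0.293  1.91   0.003] turn [-0.0001  0.0004 -0.0012] open 0.55 t 20.85
```

```bash
python3 -m pendant '[[[-0.02,0.08,-0.004,0,0,0],[-0.025,0.16,-0.004,0,0,0],[-0.025,0.19,-0.004,0,0,0],[-0.025,0.19,-0.004,0,0,0],[-0.025,0.19,-0.004,0,0,0],[-0.025,0.19,-0.004,0,0,0],[-0.025,0.19,-0.004,0,0,0],[-0.025,0.19,-0.004,0,0,0],[-0.025,0.19,-0.004,0,0,0],[-0.025,0.16,0,0,0,0],[-0.025,0.1,0,0,0,0],[-0.01,0.04,0,0,0,0]]]' 0.35
python3 -m pendant '[[[0,0,0,0,0,0]]]'
python3 - <<'E'
from h import *
go(.5815,.2755,.21,2.87)
c=imaging.camera("wrist"); cv2.imwrite("pics/w13.png",c["pixels"])
E
```

```text
time_s: 22.35
eef_pos: [0.5624, 0.277, 0.2206]
eef_rot: [-0.013, 0.139, 0.99, -0.003]
wrist_force: [-0.2, -0.9, 0.6]
opening: 0.649
time_s: 22.48
eef_pos: [0.5618, 0.2769, 0.2192]
eef_rot: [-0.014, 0.139, 0.99, -0.004]
wrist_force: [-0.4, 0.0, 0.3]
opening: 0.65
pos [0.5618 0.2769 0.2192] yaw 2.863 shift [-0.098  0.021  0.043] turn [-0.0036 -0.0085 -0.0021] open 0.65 t 22.48
```

View pics/w13.png

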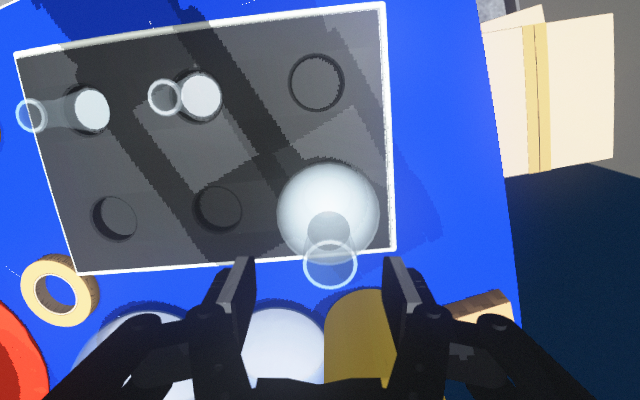

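```bash
python3 - <<'E'
from h import *
c=imaging.camera("wrist"); P=plane(c,[(330,264)],.1756)[0]; print(P)
t=imaging.camera("top"); print(plane(t,[(172,120),(190,135)],.25),plane(t,[(190,152)],.1))
go(P[0],P[1],.21,2.87)
E
```

```text
[0.58173789 0.27683186 0.1756    ]
[[0.76617483 0.27687015 0.25      ]
 [0.71392717 0.21501169 0.25      ]] [[0.69354233 0.26184601 0.1       ]]
pos [0.562  0.2762 0.2201] yaw 2.862 shift [-0.095  0.031  0.048] turn [-0.0034 -0.0082 -0.0025] open 0.651 t 22.62
```

```bash
python3 -m pendant '[[[-0.05,0.015,0.01,-0.004,-0.008,0],[-0.045,0.015,0.02,0,0,0],[0,0,0,0,0,0]]]'
python3 - <<'E'
from h import *
go(.5817,.2762,.135)
c=imaging.camera("wrist"); cv2.imwrite("pics/w14.png",c["pixels"])
p,R,o=pose();print(proj(c,p+R.apply([0,0,p[2]-.1756])))
E
```

```text
time_s: 23.0
eef_pos: [0.5835, 0.2753, 0.2142]
eef_rot: [0.002, 0.14, 0.99, 0.001]
wrist_force: [-0.3, -0.5, -0.2]
opening: 0.65
pos [0.5835 0.2753 0.2142] yaw 2.86 shift [0.011 0.001 0.396] turn [0.001  0.0008 0.    ] open 0.65 t 23.0
[[319.25211083 234.47346885]]
```

View pics/w14.png

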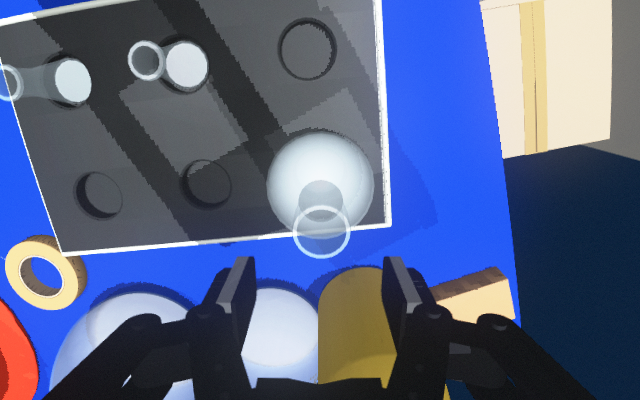

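The large mouth at (321,231) lies on the tool axis, which projects to (319,234). Descending.

```bash
python3 -m pendant '[[[0.006,0.004,0.06,0,0,0],[0.003,0,0.08,0,0,0],[0,0,0.08,0,0,0],[0,0,0.08,0,0,0],[0,0,0.06,0,0,0],[0,0,0.03,0,0,0],[0,0,0,0,0,0]]]'
python3 - <<'E'
from h import *
go(.5817,.2762,.135)
E
```

```text
time_s: 23.92
eef_pos: [0.5803, 0.2768, 0.1289]
eef_rot: [-0.0, 0.14, 0.99, 0.001]
wrist_force: [0.1, -0.3, 0.2]
opening: 0.647
pos [0.5803 0.2768 0.1289] yaw 2.861 shift [-0.007 -0.001 -0.031] turn [ 0.0005 -0.0002 -0.    ] open 0.647 t 23.93
```

```bash
python3 -m pendant '[[[-0.006,0,-0.028,0,0,0],[0,0,0,0,0,0]]]'
python3 -m pendant '[[[0,0,0,0,0,0],[0,0,0,0,0,0],[0,0,0,0,0,0],[0,0,0,0,0,0],[0,0,0,0,0,0],[0,0,0,0,0,0]]]' 1
python3 -m pendant '[[[0,0,-0.05,0,0,0],[0,0,-0.08,0,0,0],[0,0,-0.12,0,0,0],[0,0,-0.12,0,0,0],[0,0,-0.08,0,0,0],[0,0,-0.03,0,0,0],[0,0,0,0,0,0]]]'
python3 - <<'E'
from h import *
go(.4355,-.397,.24,2.87)
c=imaging.camera("wrist"); cv2.imwrite("pics/w15.png",c["pixels"])
E
```

```text
time_s: 24.18
eef_pos: [0.5826, 0.2767, 0.1363]
eef_rot: [0.001, 0.14, 0.99, 0.001]
wrist_force: [0.1, -0.3, -0.3]
opening: 0.653
time_s: 24.92
eef_pos: [0.5831, 0.2768, 0.1374]
eef_rot: [0.002, 0.14, 0.99, 0.002]
wrist_force: [-0.1, -0.3, 0.6]
opening: 0.372
time_s: 25.8
eef_pos: [0.5826, 0.2766, 0.2401]
eef_rot: [0.002, 0.14, 0.99, 0.002]
wrist_force: [0.5, -0.7, -1.7]
opening: 0.374
pos [0.5826 0.2766 0.2401] yaw 2.861 shift [-0.226 -3.44  -0.013] turn [ 0.0013  0.0012 -0.0029] open 0.374 t 25.8
```

View pics/w15.png

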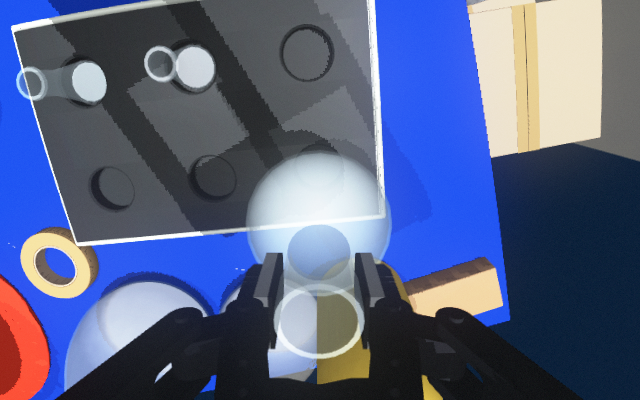

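The large flask is held (mouth at (318,320)). I'll raise it well above the standing flasks, then travel along tool -y so it stays clear of the pipette stand.

```bash
python3 -m pendant '[[[0,0,-0.06,0,0,0],[0,0,-0.1,0,0,0],[0,0,-0.1,0,0,0],[0,0,-0.04,0,0,0],[0,-0.05,0,0,0,0],[0,-0.1,-0.004,0,0,0],[0,-0.15,-0.004,0,0,0],[0,-0.17,-0.004,0,0,0],[0,-0.17,-0.004,0,0,0],[0,-0.17,-0.004,0,0,0],[0,-0.17,-0.004,0,0,0],[0,-0.17,-0.004,0,0,0]]]'
python3 - <<'E'
from h import *
go(.4355,-.397,.24,2.87)
E
```

```text
time_s: 27.35
eef_pos: [0.5099, 0.0427, 0.3023]
eef_rot: [-0.004, 0.14, 0.99, -0.001]
wrist_force: [0.6, 0.3, -1.9]
opening: 0.369
pos [0.5099 0.0427 0.3023] yaw 2.861 shift [-0.254 -2.215  0.316] turn [-0.001  -0.0023 -0.0029] open 0.369 t 27.35
```

```bash
python3 -m pendant '[[[0,-0.18,-0.004,0,-0.001,0],[0,-0.2,-0.004,0,-0.001,0],[0,-0.2,-0.004,0,-0.001,0],[0,-0.2,-0.004,0,-0.001,0],[0,-0.2,-0.004,0,-0.001,0],[0,-0.2,-0.004,0,-0.001,0],[0,-0.2,-0.004,0,0,0],[0,-0.2,-0.004,0,0,0],[0,-0.2,-0.004,0,0,0],[0,-0.15,0,0,0,0],[0,-0.1,0,0,0,0],[0,-0.04,0,0,0,0]]]'
python3 - <<'E'
from h import *
go(.4355,-.397,.20,2.87)
E
```

```text
time_s: 28.85
eef_pos: [0.3718, -0.3716, 0.3025]
eef_rot: [-0.0, 0.146, 0.989, -0.001]
wrist_force: [-0.3, -0.1, -1.3]
opening: 0.369
pos [ 0.3718 -0.3716  0.3025] yaw 2.849 shift [-0.342 -0.029  0.512] turn [-0.0005 -0.0002 -0.0067] open 0.369 t 28.85
```

```bash
python3 -m pendant '[[[-0.06,-0.01,0.04,0,0,0],[-0.1,-0.01,0.08,0,0,0],[-0.1,-0.01,0.1,0,0,0],[-0.07,0,0.1,0,0,0],[-0.02,0,0.1,0,0,0],[0,0,0.06,0,0,0],[0,0,0,0,0,0]]]'
python3 - <<'E'
from h import *
go(.4355,-.397,.155,2.87)
c=imaging.camera("wrist"); cv2.imwrite("pics/w16.png",c["pixels"])
im=c["pixels"]; hsv=cv2.cvtColor(im,cv2.COLOR_BGR2HSV); m=cv2.inRange(hsv,(5,40,60),(28,190,255))
cs,_=cv2.findContours(m,cv2.RETR_EXTERNAL,cv2.CHAIN_APPROX_NONE)
for k in cs:
    if cv2.contourArea(k)>500: print(k.reshape(-1,2).mean(0).round(0),cv2.boundingRect(k))
print(proj(c,[[.4355,-.397,.03],[.4355-.055,-.397,.03],[.4355,-.397+.055,.03],[.4355,-.397-.055,.03]]))
E
```

```text
time_s: 29.72
eef_pos: [0.4446, -0.3924, 0.2001]
eef_rot: [-0.0, 0.142, 0.99, 0.001]
wrist_force: [-0.2, -1.0, -1.8]
opening: 0.377
pos [ 0.4446 -0.3924  0.2001] yaw 2.856 shift [ 0.037 -0.035  0.226] turn [ 0.0006 -0.0004 -0.0045] open 0.377 t 29.73
[629. 237.] (612, 200, 28, 73)
[ 25. 240.] (0, 189, 49, 101)
[305. 142.] (249, 105, 121, 84)
[455. 109.] (414, 59, 99, 106)
[617.  49.] (594, 2, 46, 84)
[[310.71948584 167.57131925]
 [292.10219957 107.07372582]
 [370.47252659 150.41007564]
 [252.72259146 184.36831358]]
```

View pics/w16.png

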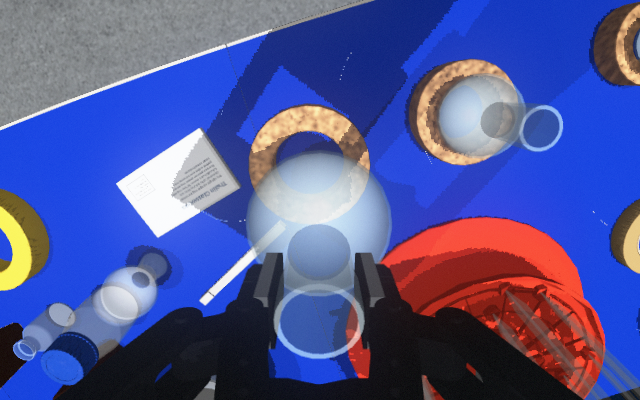

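The large ring spans columns 249–370 from top edge row 105, as predicted for (0.4355, -0.397). The medium flask stands on its ring at (470,110).

```bash
python3 -m pendant '[[[0.02,-0.018,0.04,0,0,0],[0.018,-0.016,0.06,0,0,0],[0,0,0.07,0,0,0],[0,0,0.05,0,0,0],[0,0,0,0,0,0]]]'
python3 - <<'E'
from h import *
go(.4355,-.397,.120)
E
```

```text
time_s: 30.4
eef_pos: [0.4348, -0.3983, 0.1556]
eef_rot: [0.001, 0.143, 0.99, -0.0]
wrist_force: [-0.3, 0.4, -1.5]
opening: 0.371
pos [ 0.4348 -0.3983  0.1556] yaw 2.855 shift [-0.001  0.007  0.178] turn [-0.0001  0.0007 -0.    ] open 0.371 t 30.4
```

```bash
python3 -m pendant '[[[-0.001,0.006,0.05,0,0,0],[0,0,0.06,0,0,0],[0,0,0.04,0,0,0],[0,0,0.02,0,0,0],[0,0,0,0,0,0]]]'
python3 - <<'E'
from h import *
go(.4355,-.397,.1133)
c=imaging.camera("wrist"); cv2.imwrite("pics/w17.png",c["pixels"])
E
```

```text
time_s: 31.02
eef_pos: [0.4358, -0.3972, 0.1193]
eef_rot: [0.001, 0.143, 0.99, -0.0]
wrist_force: [-0.6, 0.5, -1.3]
opening: 0.376
pos [ 0.4358 -0.3972  0.1193] yaw 2.855 shift [0.002 0.    0.03 ] turn [-0.0002  0.0008 -0.    ] open 0.376 t 31.02
```

View pics/w17.png

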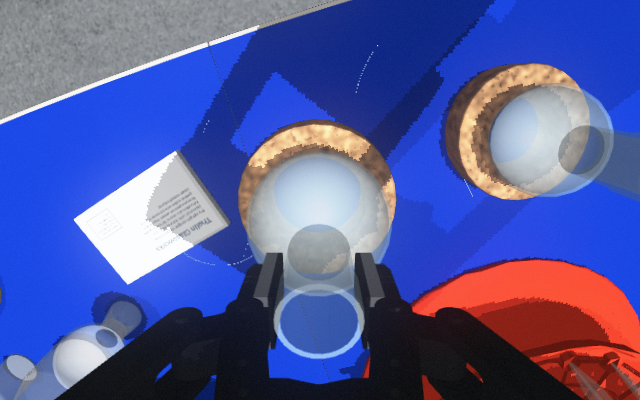

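The large bulb, at (319,222), is centred over its ring (columns 240–396). Lowering to contact.

```bash
python3 -m pendant '[[[0,0,0.012,0,0,0],[0,0,0.01,0,0,0],[0,0,0,0,0,0]]]'
python3 -m pendant '[[[0,0,0.006,0,0,0],[0,0,0.003,0,0,0],[0,0,0,0,0,0]]]'
```

```text
time_s: 31.45
eef_pos: [0.4363, -0.3979, 0.1158]
eef_rot: [0.002, 0.143, 0.99, -0.001]
wrist_force: [-0.6, 0.1, -1.6]
opening: 0.373
time_s: 31.82
eef_pos: [0.4364, -0.398, 0.1141]
eef_rot: [0.002, 0.143, 0.99, -0.001]
wrist_force: [0.7, -0.1, -0.7]
opening: 0.372
```

```bash
python3 -m pendant '[[[0.002,0.001,0.006,0,0,0],[0,0,0,0,0,0]]]'
```

```text
time_s: 32.08
eef_pos: [0.4361, -0.3981, 0.1132]
eef_rot: [0.002, 0.143, 0.99, -0.002]
wrist_force: [0.1, -0.4, -1.3]
opening: 0.374
```

```bash
python3 -m pendant '[[[0.002,0,0.005,0,0,0],[0,0,0,0,0,0]]]'
```

```text
time_s: 32.33
eef_pos: [0.436, -0.3984, 0.1129]
eef_rot: [0.003, 0.143, 0.99, -0.002]
wrist_force: [-0.5, 0.8, -0.1]
opening: 0.374
```

```bash
python3 -m pendant '[[[0,0,0.006,0,0,0],[0,0,0,0,0,0]]]'
```

```text
time_s: 32.58
eef_pos: [0.4362, -0.3986, 0.1127]
eef_rot: [0.003, 0.143, 0.99, -0.002]
wrist_force: [-0.8, 1.3, 2.2]
opening: 0.372
```

```bash
python3 -m pendant '[[[0,0,0.004,0,0,0],[0,0,0,0,0,0]]]'
```

```text
time_s: 32.83
eef_pos: [0.4363, -0.3985, 0.1126]
eef_rot: [0.003, 0.143, 0.99, -0.002]
wrist_force: [-1.3, 1.3, 3.2]
opening: 0.377
```

Seated, with 3 N upward. Releasing and checking.

```bash
python3 -m pendant '[[[0,0,0,0,0,0],[0,0,0,0,0,0],[0,0,0,0,0,0]]]' 0.35
python3 - <<'E'
from h import *
c=imaging.camera("wrist"); cv2.imwrite("pics/w18.png",c["pixels"])
E
```

```text
time_s: 33.2
eef_pos: [0.4363, -0.3983, 0.1117]
eef_rot: [0.003, 0.143, 0.99, -0.002]
wrist_force: [-0.3, 0.7, -0.4]
opening: 0.649
```

View pics/w18.png

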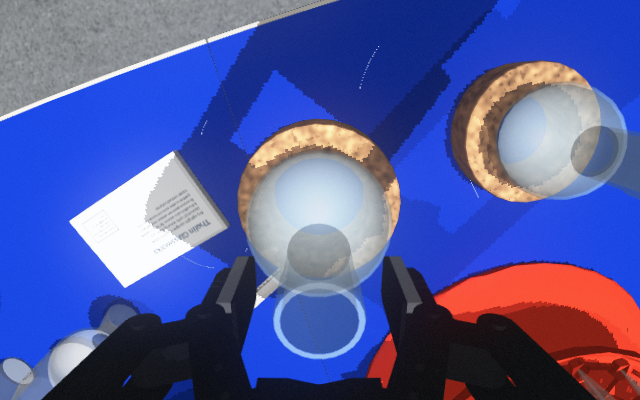

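The large flask stands upright (mouth at (320,321)). Retreating up and away.

```bash
python3 -m pendant '[[[0,0,-0.08,0,0,0],[0,0,-0.12,0,0,0],[0,0,-0.16,0,0,0],[0,0,-0.16,0,0,0],[0,0,-0.16,0,0,0],[0,0,-0.1,0,0,0],[0.1,0,-0.05,0,0,0],[0.15,0,0,0,0,0],[0.15,0,0,0,0,0],[0.05,0,0,0,0,0],[0,0,0,0,0,0],[0,0,0,0,0,0]]]'
python3 - <<'E'
from h import *
t=imaging.camera("top"); s=imaging.camera("scene")
cv2.imwrite("pics/t19.png",cv2.resize(t["pixels"][150:260,140:400],None,fx=3,fy=3,interpolation=2))
cv2.imwrite("pics/s19.png",cv2.resize(s["pixels"][100:290,180:420],None,fx=3,fy=3,interpolation=2))
cv2.imwrite("pics/w19.png",imaging.camera("wrist")["pixels"])
for n,p,h,sz,R in [("s",(.4105,-.078),.13,.022,.027),("m",(.4285,-.251),.139,.019,.034),("l",(.436,-.398),.1515,.0145,.043)]:
    print(n,"top: mouth",proj(t,[*p,h])[0].round(1),"bulb",proj(t,[*p,sz+R])[0].round(1),"scene: mouth",proj(s,[*p,h])[0].round(1),"bulb",proj(s,[*p,sz+R])[0].round(1))
E
```

```text
time_s: 34.75
eef_pos: [0.349, -0.3731, 0.2957]
eef_rot: [0.008, 0.142, 0.99, -0.008]
wrist_force: [0.7, 0.4, 0.2]
opening: 0.648
s top: mouth [280.1 226.6] bulb [282.  227.9] scene: mouth [278.6 180.9] bulb [280.  198.7]
m top: mouth [328.4 221. ] bulb [327.7 222.7] scene: mouth [321.6 199.9] bulb [321.3 219. ]
l top: mouth [370.1 218.4] bulb [366.7 220.4] scene: mouth [361.2 218.2] bulb [358.8 239.3]
```

View pics/t19.png

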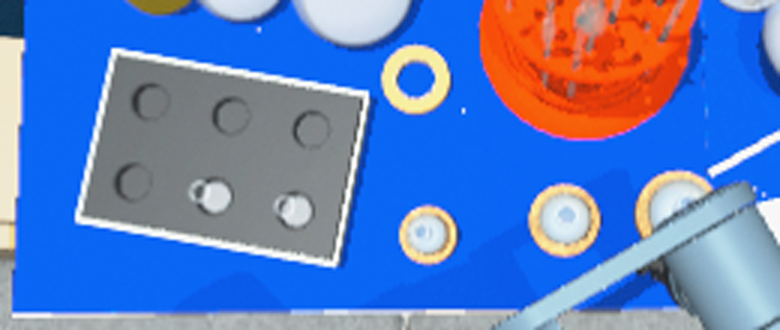

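View pics/s19.png

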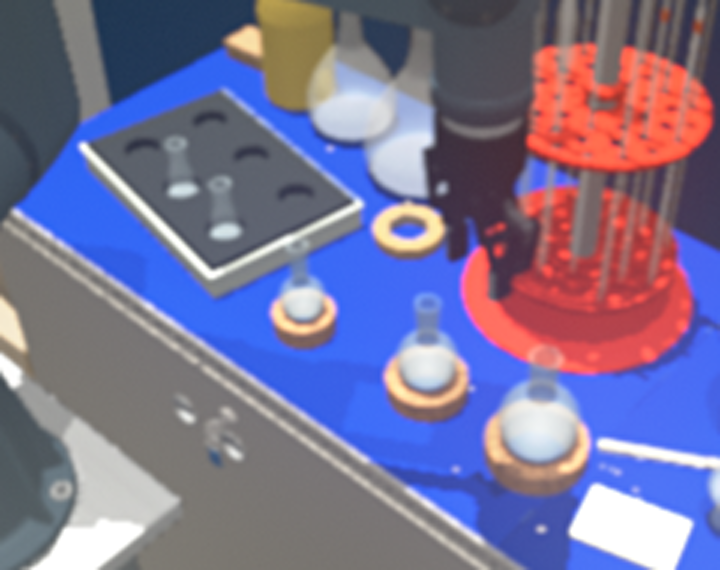

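View pics/w19.png

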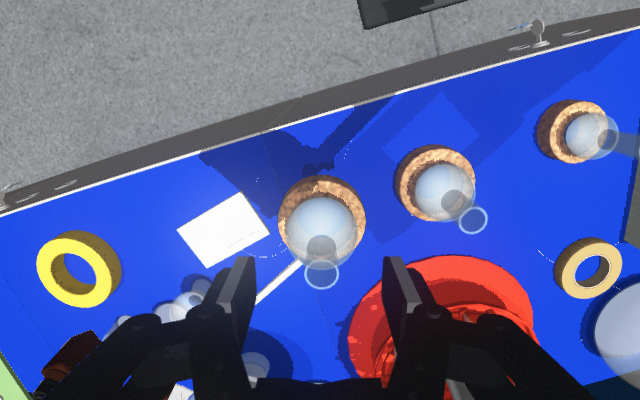

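All three are seated. The mouths in the scene view, at (279,181), (322,201) and (362,218), match the predictions for seated, centred, upright flasks to about 1 px. The conicals have not moved from crop pixels (176,143)/(182,190) and (220,184)/(225,232). Handing in.

```bash
python3 -c "
from bench import ctrl; print(ctrl.hand_in())"
```

```text
the job is handed in; nothing more can be done
None
```

The three round-bottom flasks now stand on the cork rings of their own sizes. I took each by the neck, lowered it until the wrist force showed contact at the expected seated height (within about 1 mm), and released it. The job was handed in just after 34.8 s on the robot clock; the hand-in reported no verdict.

- **Flasks:** In the last scene view, all three mouths are within about 1 px of where upright, centred, seated flasks should appear.
- **Rings and conical flasks:** The rings look flat. Both conical flasks look unmoved in the tray.
- **Gripper:** It was open and clear of everything at hand-in.
- **Weaker checks:** No check failed. The arm partly hid the large flask in the final top view, so I checked that one from the scene and wrist views only. My top and wrist camera estimates of the medium and small flasks and rings differed by 2–4 mm. A rough wrist reading of the empty well was about 6 mm off.

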